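# Measure where the clamp sits with the sprung bench gauge

## Task

Measure how far along the aluminium bar its red clamp sits: slide the bar across the bench, keeping it flat and never lifting it, until its end butts squarely against the gauge's zero stop and its long side lies along the gauge rail. Then pull the sprung yellow slide out by its black knob until its red pointer is level with the white line on the clamp, hold it there for two seconds to take the reading, and guide it gently all the way home by hand, without letting it snap back. Leave the bar seated, and do not disturb the hammer, pliers, cup or bottle.

Things in the scene. Friction and masses are not known exactly. Their poses are not given: they have to be found in the camera images.
- gauge: Gauge fixed to the bench, its place differs. Origin: on the bench under the rail's centre line, level with the zero stop's face. x: pull direction, y: to the side where the bar goes (towards the robot), z up. Aluminium rail x -185 to 245, y -27 to 27 mm, 10 high; blue spring housing x -165 to -5, y -25 to 25, top at 45; dark end block x 235 to 245, 26 high.
- zero_stop (a point): Where the middle of the bar's end belongs when seated, at bench height on the face of the zero stop (gauge x = 0, y = 45 mm). The stop is a dark steel plate, gauge x -12 to 0, y -6 to 75 mm, 22 mm high. A seated bar lies on the bench, its end on this face and its side on the rail's side face (y = 27).
- slide (a joint): Travel of the yellow sprung slide along the gauge's x axis in m: 0 fully home, 0.15 fully out. A spring pulls it home: about 2 N at home, 11 N at full travel.
- pointer (a point): Tip of the red pointer on the slide, 26 mm high, at gauge x = 40 mm + travel, y = 26 mm.
- knob_grip (a point): Point at which to grip the slide's upright black knob: on its axis (gauge x = 40 mm + travel, y = 0), 66 mm above the bench. The knob is a cylinder 20 mm in diameter, from 26 to 80 mm above the bench; the yellow carriage under it is 44 x 36 mm.
- bar: Loose aluminium flat bar 210 x 36 x 10 mm, about 0.3 kg, lying on the bench between the gauge and the robot. Origin: centre of its underside. x runs along its length; the -x end is the one that goes to the zero stop. Carries the red clamp.
- bar_end (a point): Middle of the bar's -x end, at its underside.
- clamp_line (a point): Middle of the white line across the red clamp's top, 36.5 mm above the bench; axes as the bar's. The clamp is a block 18 mm along the bar, 38 across, standing from the bar's top (10 mm) to 36 mm; the line is at its middle. It is screwed tight (stands 45 N) 95 to 175 mm from the bar's -x end, differently each time, and serves as a handle to slide the bar.
- hammer: Hammer 270 mm long lying beyond the gauge; leave alone. Origin: underside, its x along the handle.
- pliers: Pliers with red handles, 190 mm long, lying on the bench, leave alone.
- cup: White plastic cup, 70 mm wide, 90 mm high, leave alone. Origin: centre of its underside.
- bottle: Green bottle, 66 mm wide, 210 mm high, leave alone. Origin: centre of its underside.
There are look-alikes about, which are no part of the job. Leave any blue or brown look-alike of the bar alone.

How it is judged:
On the way, in this order (a step that is already met when the one before it is completed fails the run):
1. the bar lies seated: end on the zero stop within 4 mm, side on the rail within 5 mm, square within 0.06 rad (x of bar_end in the frame of gauge between -0.005 and 0.004 m and y of bar_end in the frame of gauge between 0.038 and 0.05 m and angle between the x axis of bar and the x axis of gauge, either way round below 0.06 rad and height (world z) of bar below 0.005 m and angle between bar's own z axis and vertical below 0.05 rad), for 0.2 s.
2. the bar is seated and the pointer is held within 4 mm of the clamp's white line, measured along the bar, for 1 s (all of step 1 and x of pointer in the frame of clamp_line between -0.004 and 0.004 m), for 1 s.
At the end, for the whole second after the job is handed in: The slide is home (travel under 4 mm) and the bar still lies at rest, flat and seated: end within 4 mm of the zero stop, side within 5 mm of the rail, square within 0.06 rad (all of step 1 and value of joint slide below 0.004 m and linear speed of bar below 0.01 m/s); the robot touches nothing.
It fails at once if the slide snaps back (moves home faster than 0.4 m/s) (velocity of joint slide below -0.4 m/s).
It fails at once if the bar is lifted (more than 15 mm) off the bench or tipped (height (world z) of bar above 0.015 m or angle between bar's own z axis and vertical above 0.2 rad).
It fails at once if the hammer, pliers, cup or bottle is moved more than 30 mm (distance of any of hammer, pliers, cup, bottle from where it was at the start of the episode above 0.03 m).
It also fails if it takes over 54 s, if anything falls off the work surface, if the arm or the gripper's body presses on something with over 40 N, if the wrist force passes 120 N, or if a joint passes its speed limit or range.

## Robot

A 6-joint arm with a two-finger parallel gripper is mounted at the origin on the work surface. World frame = base frame: x ahead of the robot, y to its left, z up, the work surface at z = 0. Lengths are in m, angles in rad, forces in N, time in s.
With the tool pointing down it reaches from about 0.225 to 0.875 m from the base axis. Payload 3.4 kg.
Tool frame: the origin (TCP) lies at the very end of the fingers, on their centre line; the grasp point (between the pads) lies 19 mm behind it (ctrl.tcp_to_grasp is the distance from the TCP to the grasp point, in m); z points along the fingers, y is the line along which they close (so a half turn about z gives the same grasp; the last joint's range is limited). The gripper opens to 85 mm and grips with 20 to 120 N. Pads are 22 mm wide; open, the fingers measure 114 mm over their backs; the gripper's body (76 mm by 85 mm) begins 54 mm behind the grasp point. The pads swing forward as they close: fully open they stand 13 mm farther back than shut.
Start: joints at [-1.421, 0.276, 1.505, -0, 1.361, -0.121], TCP at [0.154, -0.554, 0.231] pointing down, gripper open.
Joint ranges: [-2.89, 2.89], [-0.75, 2.08], [0.22, 2.7], [-1.18, 4.32], [0.11, 2.71], [-2.7, 2.7]. Speed limits (rad/s): [2.57, 2.57, 3.14, 3.14, 3.14, 3.14].

## Interface

Orientations are given as a 3x3 rotation matrix whose columns are the frame's x, y, z axes.
In Python, from workcell import ctrl gives the robot as it stands.
- The arm moves only by the tool arm_command, never from a script. Its argument "increments" is text: rows parted by semicolons, each of 7 numbers parted by spaces: the shift along the tool's x, y, z in mm, then the turn, a rotation vector about the tool's x, y, z in degrees, then the finger opening in mm, from 0 to 85.4. A call has exactly 5 rows; each row is the pose to reach, as a shift and turn from the pose commanded when the call began, along the tool's axes at that moment; what a row does not reach only later rows make up. A row lasts 1/10 s, in which the tool goes at most 50 mm and 8.59 degrees, less where a joint would pass 70% of its speed; a pose out of reach is approached as far as the arm can. A call with a gripper value outside its range is refused whole. The fingers move at their own pace and stop on an object; the grip force is fixed at half the most. Time passes only in rows, so rows that repeat a pose let the fingers close, or fill a call up. It gives the time, the measured TCP pose, the force, the opening and the grip force at its end, in the units of the state.
- ctrl.state(): the state, without advancing time (a new reading comes with each control period).
- ctrl.camera(name): name is "scene" or "top"; returns a dict with "pixels" (420x560x3 uint8, red, green, blue), "range_z" (420x560 float32, m along the optical axis (not along the pixel's ray), 0 where there is no reading), "fov_y" (degrees; the focal length in pixels is half the picture's height over the tangent of half this angle, whatever the lens; pixels are square), "cx", "cy" (the principal point, pixels), "position" and "rotation" of the camera in the world. Camera axes: x right, y down, z forward; pixel columns grow to the right and rows downward; lengths in m; the calibration is good to about 2 mm. A picture is of the moment at which its call begins.
- ctrl.finish_job(): hands the job in; it is judged then, once.
The state is a dict: "t": time; "joint_positions": joint angles; "qd": joint speeds; "tau": joint torques, N m; "position": TCP position; "orientation": TCP orientation; "wrist_force": force on the tool from outside, world axes, zero at the start; "moment": the same for the moment, N m; "finger_gap": opening from 0.0 (shut) to 1.0 (fully open); "grasp_force": force on a finger pad.
Only numpy, scipy, OpenCV 4.12 (cv2) and the standard library are available. Lean on these libraries where they do the work, as an engineer would, in place of code of your own. Each camera call takes 0.05 s, during which the arm holds its last target. There are 200 camera calls.

## Working session

There is one attempt and no reset: what is moved stays moved. The work goes in short steps, Python scripts to look and compute and a tool call to move; the robot and the scene stay as the last step left them, time stands still between calls to the robot, and variables do not carry over. Pictures are saved under pics/ and viewed, at most 10 in all, crops included, and the job is handed in when it is done.

Besides the shell and the picture viewer there is one more tool, called after "Call:" in YAML: its name, and indented under it one key for each argument. arm_command: Moves the arm, as the interface text tells. Its arguments: {"type":"object","properties":{"increments":{"type":"string"}},"required":["increments"]}

```bash
mkdir -p pics; cat > h.py <<'E'
import numpy as np, cv2
from workcell import ctrl
def shot(n,save=None):
    c=ctrl.camera(n)
    if save: cv2.imwrite('pics/'+save,cv2.cvtColor(c['pixels'],cv2.COLOR_RGB2BGR))
    return c
def cloud(c):
    f=210/np.tan(np.radians(c['fov_y'])/2); z=c['range_z']
    v,u=np.mgrid[:420,:560]
    P=np.stack([(u-c['cx'])/f*z,(v-c['cy'])/f*z,z],-1)
    return P@np.array(c['rotation']).T+np.array(c['position'])
E
python3 - <<'E'
from h import *
for n in('top','scene'):
    c=shot(n,n+'0.png'); np.savez(n+'0.npz',**c); print(c['position'],c['rotation'],c['fov_y'],c['cx'],c['cy'])
s=ctrl.state();print(s)
E
```

```text
[0.41591822 0.00573135 1.45447796] [[ 0.01220634 -0.998285    0.05725442]
 [-0.99988982 -0.01266961 -0.00773544]
 [ 0.00844756 -0.05715369 -0.99832965]] 51.80112228490185 286.52701129554356 207.30281402582125
[ 1.39923971 -0.10819692  0.90143255] [[ 0.1048958   0.67572782 -0.72964977]
 [ 0.99447923 -0.07335303  0.07503601]
 [-0.00281811 -0.7334925  -0.6796917 ]] 53.706226346393706 280.3184665307892 211.7090116588341
{'t': 0.1, 'joint_positions': array([-1.42097918e+00,  2.76523683e-01,  1.50600447e+00,  1.30156857e-05,
        1.36071034e+00, -1.21012803e-01]), 'qd': array([ 0.00028566, -0.00204265, -0.00268678, -0.00019621, -0.00043079,
        0.00079461]), 'tau': array([ 1.24945254e-03, -4.17699552e+01, -2.46405655e+01, -1.13329975e-04,
        5.76256891e-03, -1.74578219e-05]), 'position': array([ 0.15375153, -0.55357168,  0.23053164]), 'orientation': array([[ 9.63549945e-01,  2.67528409e-01, -2.33066623e-04],
       [ 2.67528428e-01, -9.63548590e-01,  1.62930298e-03],
       [ 2.11313820e-04, -1.63226675e-03, -9.99998646e-01]]), 'wrist_force': array([-0.97084955,  0.29162665, -0.42519277]), 'moment': array([-0.03555601, -0.01154591,  0.02873744]), 'grasp_force': 0.0, 'finger_gap': 0.9989650284580943}
```

View pics/top0.png

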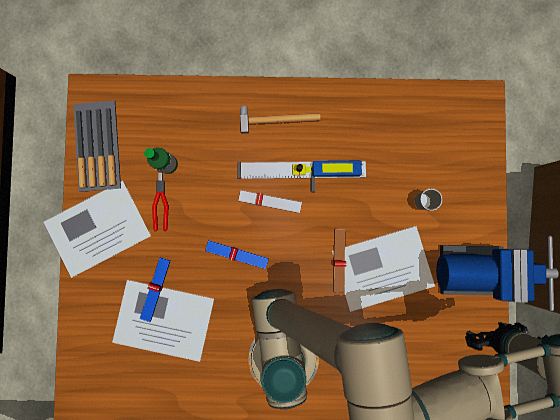

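View pics/scene0.png

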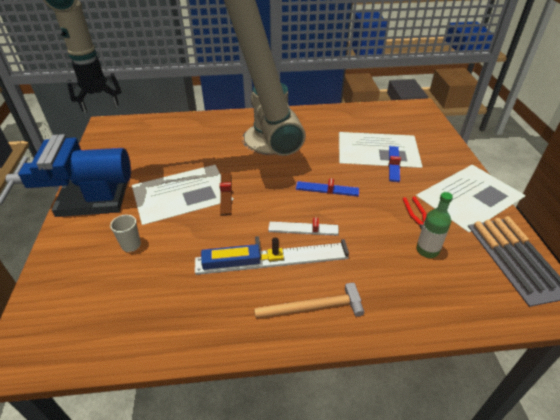

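The top view shows the gauge at (238–366, 161–178) with its housing to the right, so the pull direction is image left, and the zero stop at (313,185). The bar spans (238,196)–(301,207) with the clamp at (260,199), and its -x end is the right one. The scene view agrees, with the bar near (303,229) and the clamp at (316,224).

```bash
cat >> h.py <<'E'
def fit(P,m,uns=None):
    q=P[m][:,:2]; r=cv2.minAreaRect((q*1000).astype(np.float32))
    c=q.mean(0); w,V=np.linalg.eigh(np.cov(q.T)); d=V[:,1]*np.sign(V[1,1]); n=np.array([-d[1],d[0]])
    a=(q-c)@d; b=(q-c)@n
    return dict(n=len(q),mean=c.round(4),ang=np.degrees(np.arctan2(d[1],d[0])).round(2),rectc=np.round(r[0],1),size=np.round(r[1],1),rang=round(r[2],2),z=P[m][:,2].mean().round(4))
def seg(c):
    P=cloud(c); hsv=cv2.cvtColor(c['pixels'],cv2.COLOR_RGB2HSV).astype(int); H,S,V=hsv[...,0],hsv[...,1],hsv[...,2]
    X,Y,Z=P[...,0],P[...,1],P[...,2]
    R=(X>.43)&(X<.78)&(Y>-.28)&(Y<.2)
    red=((H<8)|(H>172))&(S>140)&(V>60)
    return P,dict(bar=R&(S<70)&(V>90)&(X<.60)&(Z>.003)&(Z<.018),rail=R&(S<70)&(V>90)&(X>.6)&(Z>.003)&(Z<.018),
      housing=R&(X>.6)&(Z>.036)&(Z<.055)&(H>15)&(H<130)&(S>90),clamp=R&(X<.6)&red&(Z>.028),line=R&(X<.61)&(S<90)&(V>100)&(Z>.028)&(Z<.045),
      stop=R&(X<.64)&(Z>.017)&(Z<.028)&(V<110)&(S<110),knob=R&(X>.6)&(Z>.065)&(Z<.09)&(V<80),yellow=R&(H>18)&(H<35)&(S>150)&(Z<.033)&(V>90))
E
python3 - <<'E'
from h import *
for n in('top','scene'):
    P,M=seg(np.load(n+'0.npz')); print(n)
    for k,m in M.items():
        if m.sum()>3: print(k,fit(P,m))
        else: print(k,m.sum())
E
```

```text
top
bar {'n': 658, 'mean': array([0.5253, 0.0508]), 'ang': np.float64(74.38), 'rectc': array([543.8,  31.9]), 'size': array([243.1, 110.3]), 'rang': 86.17, 'z': np.float64(0.0098)}
rail {'n': 974, 'mean': array([0.625 , 0.0149]), 'ang': np.float64(89.74), 'rectc': array([626.9, -60. ]), 'size': array([ 54.4, 419.3]), 'rang': 1.25, 'z': np.float64(0.0099)}
housing {'n': 701, 'mean': array([ 0.6282, -0.1678]), 'ang': np.float64(91.33), 'rectc': array([ 628.2, -142.1]), 'size': array([ 47.7, 215.3]), 'rang': 0.73, 'z': np.float64(0.0449)}
clamp {'n': 51, 'mean': array([0.5242, 0.0857]), 'ang': np.float64(167.23), 'rectc': array([524.4,  85.9]), 'size': array([17.2, 36.9]), 'rang': 80.61, 'z': np.float64(0.0355)}
line {'n': 10, 'mean': array([0.5334, 0.0527]), 'ang': np.float64(104.09), 'rectc': array([572.8, -74.2]), 'size': array([ 33.3, 349.4]), 'rang': 16.66, 'z': np.float64(0.0366)}
stop {'n': 126, 'mean': array([ 0.5954, -0.0568]), 'ang': np.float64(86.89), 'rectc': array([569.5, -34.2]), 'size': array([387.5, 123.7]), 'rang': 88.25, 'z': np.float64(0.0228)}
knob {'n': 33, 'mean': 
[... 1064 characters left out ...]
n': 17, 'mean': array([ 0.604 , -0.1411]), 'ang': np.float64(94.76), 'rectc': array([578.3, -43.3]), 'size': array([ 59.8, 400.4]), 'rang': 0.98, 'z': np.float64(0.0427)}
stop {'n': 67, 'mean': array([0.6013, 0.0088]), 'ang': np.float64(81.81), 'rectc': array([598.2,  31.9]), 'size': array([253.9,  76.5]), 'rang': 89.06, 'z': np.float64(0.024)}
knob {'n': 43, 'mean': array([ 0.6317, -0.0441]), 'ang': np.float64(86.9), 'rectc': array([630.1, -43.2]), 'size': array([14.2, 15. ]), 'rang': 43.15, 'z': np.float64(0.0764)}
yellow {'n': 170, 'mean': array([ 0.6322, -0.0516]), 'ang': np.float64(85.4), 'rectc': array([626.9, -53.6]), 'size': array([38.9, 62.2]), 'rang': 0.27, 'z': np.float64(0.0234)}
```

```bash
cat >> h.py <<'E'
def plane(c,z):
    f=210/np.tan(np.radians(c['fov_y'])/2); v,u=np.mgrid[:420,:560]
    D=np.stack([(u-c['cx'])/f,(v-c['cy'])/f,np.ones(u.shape)],-1)@np.array(c['rotation']).T
    o=np.array(c['position']); return o+D*((z-o[2])/D[...,2])[...,None]
HZ=dict(bar=.01,rail=.01,housing=.045,clamp=.036,line=.0365,stop=.022,knob=.08,yellow=.0235)
def big(m):
    n,l,s,_=cv2.connectedComponentsWithStats(m.astype(np.uint8),connectivity=8)
    return l==1+s[1:,4].argmax()
def report(c,keys=HZ):
    P,M=seg(c)
    for k in keys:
        if M[k].sum()>5:
            m=M[k]; m=m if k in('bar','rail') else big(m)
            if k in('bar','rail'): m=big(cv2.morphologyEx(m.astype(np.uint8),cv2.MORPH_CLOSE,np.ones((9,9)))>0)
            print(k,*fit(plane(c,HZ[k]),m).items())
E
python3 - <<'E'
from h import *
for n in('top','scene'):
    print(n); report(np.load(n+'0.npz'))
E
```

```text
top
bar ('n', 662) ('mean', array([0.5183, 0.0498])) ('ang', np.float64(79.66)) ('rectc', array([519.1,  51.1])) ('size', array([209.5,  36.8])) ('rang', 79.6) ('z', np.float64(0.01))
rail ('n', 1071) ('mean', array([0.6247, 0.0116])) ('ang', np.float64(89.67)) ('rectc', array([626.7, -59.8])) ('size', array([ 54.1, 417.9])) ('rang', 1.32) ('z', np.float64(0.01))
housing ('n', 696) ('mean', array([ 0.6282, -0.1687])) ('ang', np.float64(91.2)) ('rectc', array([ 628.2, -169.5])) ('size', array([ 46.3, 158.1])) ('rang', 0.76) ('z', np.float64(0.045))
clamp ('n', 51) ('mean', array([0.5242, 0.0856])) ('ang', np.float64(167.46)) ('rectc', array([524.2,  85.8])) ('size', array([17.4, 37.5])) ('rang', 79.65) ('z', np.float64(0.036))
line ('n', 4) ('mean', array([0.5284, 0.0856])) ('ang', np.float64(0.91)) ('rectc', array([528.4,  85.6])) ('size', array([9.9, 0. ])) ('rang', 0.91) ('z', np.float64(0.0365))
stop ('n', 69) ('mean', array([ 0.585 , -0.0903])) ('ang', np.float64(2.59)) ('rectc', array([592. , -90.8])) ('size', array([77.1, 10. ])) ('rang', 0.51) ('z', np.float64(0.022))
knob ('n
[... 1127 characters left out ...]
[ 0.5995, -0.191 ])) ('ang', np.float64(122.77)) ('rectc', array([ 599.4, -191.4])) ('size', array([1.6, 6.4])) ('rang', 29.74) ('z', np.float64(0.0365))
stop ('n', 40) ('mean', array([ 0.5865, -0.0889])) ('ang', np.float64(5.22)) ('rectc', array([594.9, -89.5])) ('size', array([78.4,  9. ])) ('rang', 3.06) ('z', np.float64(0.022))
knob ('n', 43) ('mean', array([ 0.635 , -0.0444])) ('ang', np.float64(177.99)) ('rectc', array([635.2, -45.1])) ('size', array([29.5, 15.9])) ('rang', 4.61) ('z', np.float64(0.08))
yellow ('n', 170) ('mean', array([ 0.6323, -0.0516])) ('ang', np.float64(95.01)) ('rectc', array([627.4, -54.1])) ('size', array([58.8, 44.6])) ('rang', 83.84) ('z', np.float64(0.0235))
```

```bash
cat >> h.py <<'E'
from scipy.spatial.transform import Rotation as Ro
def inc(x,y,z,ang):
    """tool-axis shift [mm] and turn [deg] to put TCP at x,y,z (m) pointing down, closing line at ang deg"""
    s=ctrl.state(); R=np.array(s['orientation']); a0=np.degrees(np.arctan2(R[1,1],R[0,1]))
    a=a0+((ang-a0+90)%180-90); a=np.radians(a); Y=np.array([np.cos(a),np.sin(a),0]); Z=np.array([0,0,-1.]); X=np.cross(Y,Z)
    T=np.stack([X,Y,Z],1)
    print('t',s['t'],'pos',s['position'].round(4),'yaw',round(a0,2),'F',s['wrist_force'].round(1),'gap',round(s['finger_gap']*85.4,1),'grip',round(s['grasp_force'],1),
     '\n inc',(R.T@(np.array([x,y,z])-s['position'])*1000).round(1),np.degrees(Ro.from_matrix(R.T@T).as_rotvec()).round(2))
E
python3 -c "
from h import *
inc(.5245,.0858,.10,79.6)"
```

```text
t 0.1 pos [ 0.1538 -0.5536  0.2305] yaw -74.48 F [-1.   0.3 -0.4] gap 85.3 grip 0.0 
 inc [ 528.3 -516.7  131.5] [-9.000e-02  1.000e-02  2.592e+01]
```

Call:
arm_command:
  increments: "35 -34 9 0 0 5 50; 70 -68 17 0 0 11 50; 104 -102 26 0 0 17 50; 138 -136 35 0 0 22 50; 173 -170 43 0 0 25.9 50"

```text
t: 0.6
position: [0.2753, -0.342, 0.1876]
orientation: [[0.983, -0.184, -0.0], [-0.184, -0.983, 0.001], [-0.0, -0.001, -1.0]]
wrist_force: [1.7, -0.7, -0.8]
finger_gap: 0.583
grasp_force: 0.0
```

```bash
python3 -c "
from h import *
inc(.5245,.0858,.10,79.6)"
```

```text
t 0.6 pos [ 0.2753 -0.342   0.1876] yaw -100.62 F [ 1.7 -0.7 -0.8] gap 49.8 grip 0.0 
 inc [ 166.1 -466.3   87.9] [-0.04  0.01 -0.22]
```

Call:
arm_command:
  increments: "17 -47 8 0 0 0 50; 33 -94 16 0 0 0 50; 50 -140 24 0 0 0 50; 66 -186 32 0 0 0 50; 83 -233 42 0 0 0 50"

```text
t: 1.1
position: [0.3988, -0.1287, 0.1463]
orientation: [[0.984, -0.18, 0.001], [-0.18, -0.984, -0.001], [0.001, 0.0, -1.0]]
wrist_force: [0.4, -0.6, -0.2]
finger_gap: 0.592
grasp_force: 0.0
```

```bash
python3 -c "
from h import *
inc(.5245,.0858,.10,79.6)"
```

```text
t 1.1 pos [ 0.3988 -0.1287  0.1463] yaw -100.4 F [ 0.4 -0.6 -0.2] gap 50.5 grip 0.0 
 inc [  84.9 -233.7   46.3] [ 0.02 -0.04  0.  ]
```

Call:
arm_command:
  increments: "17 -47 9 0 0 0 50; 34 -94 18 0 0 0 50; 51 -141 28 0 0 0 50; 68 -188 37 0 0 0 50; 85 -234 46 0 0 0 50"

```text
t: 1.6
position: [0.5228, 0.0836, 0.1004]
orientation: [[0.984, -0.18, -0.001], [-0.18, -0.984, -0.0], [-0.0, 0.0, -1.0]]
wrist_force: [1.2, -0.7, 0.4]
finger_gap: 0.585
grasp_force: 0.0
```

```bash
python3 -c "
from h import *
inc(.5245,.0858,.014,79.6)"
```

```text
t 1.6 pos [0.5228 0.0836 0.1004] yaw -100.34 F [ 1.2 -0.7  0.4] gap 50.0 grip 0.0 
 inc [ 1.3 -2.5 86.4] [0.03 0.03 0.06]
```

Call:
arm_command:
  increments: "0 0 40 0 0 0 50; 0 0 70 0 0 0 50; 0 0 86 0 0 0 50; 0 0 86 0 0 0 50; 0 0 86 0 0 0 50"

```text
t: 2.1
position: [0.5224, 0.0815, 0.015]
orientation: [[0.984, -0.18, -0.0], [-0.18, -0.984, -0.0], [-0.0, 0.0, -1.0]]
wrist_force: [0.4, 0.5, 0.7]
finger_gap: 0.579
grasp_force: 0.0
```

```bash
python3 - <<'E'
from h import *
inc(.5245,.0858,.014,79.6)
c=shot('scene'); i=cv2.resize(c['pixels'][130:290,200:400],None,fx=4,fy=4,interpolation=cv2.INTER_CUBIC)[:600]
cv2.imwrite('pics/s1.png',i[:,:,::-1])
E
```

```text
t 2.1 pos [0.5224 0.0815 0.015 ] yaw -100.39 F [0.4 0.5 0.7] gap 49.5 grip 0.0 
 inc [ 1.2 -4.6  1. ] [0.01 0.03 0.01]
```

View pics/s1.png

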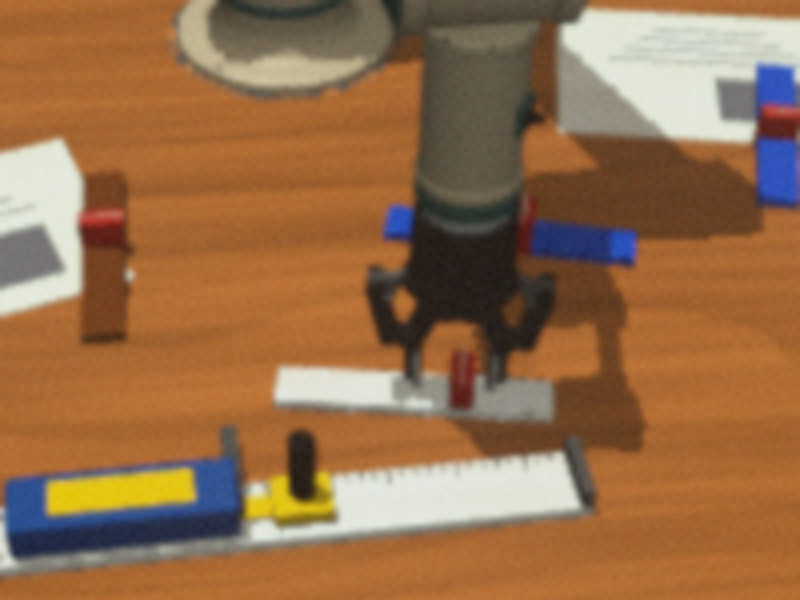

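The fingers straddle the clamp on the bar, at crop (462,378), and sit slightly off centre. I'll centre them and close.

Call:
arm_command:
  increments: "1 -4.5 1 0 0 0 50; 1 -4.5 1 0 0 0 30; 1 -4.5 1 0 0 0 10; 1 -4.5 1 0 0 0 5; 1 -4.5 1 0 0 0 5"

```text
t: 2.65
position: [0.5248, 0.086, 0.015]
orientation: [[0.984, -0.18, 0.002], [-0.18, -0.984, 0.0], [0.002, -0.001, -1.0]]
wrist_force: [-0.9, 1.3, 5.5]
finger_gap: 0.198
grasp_force: 60.1
```

```bash
python3 - <<'E'
from h import *
inc(.540,.0758,.014,91.2)
report(shot('top'),['bar','clamp'])
E
```

```text
t 2.65 pos [0.5248 0.086  0.015 ] yaw -100.4 F [-0.9  1.3  5.5] gap 16.9 grip 60.1 
 inc [16.8  7.3  1. ] [ -0.03  -0.1  -11.6 ]
bar ('n', 270) ('mean', array([ 0.5061, -0.0112])) ('ang', np.float64(83.65)) ('rectc', array([509.9,   3.8])) ('size', array([115.5,  35.5])) ('rang', 79.4) ('z', np.float64(0.01))
```

Call:
arm_command:
  increments: "10 3 0 0 0 -2.4 5; 20 6 0 0 0 -4.8 5; 30 9 0 0 0 -7.2 5; 39 12 0 0 0 -9.6 5; 47 14 0 0 0 -11.6 5"

```text
t: 3.2
position: [0.5653, 0.0642, 0.015]
orientation: [[1.0, 0.021, -0.005], [0.021, -1.0, 0.001], [-0.005, -0.002, -1.0]]
wrist_force: [-6.0, 2.6, 11.8]
finger_gap: 0.197
grasp_force: 61.2
```

```bash
python3 - <<'E'
from h import *
inc(.5689,.064,.014,91.2)
for n in('top','scene'):
    c=shot(n); report(c,['bar','rail','stop','housing'])
i=cv2.resize(c['pixels'][150:290,200:400],None,fx=4,fy=4,interpolation=cv2.INTER_CUBIC)
cv2.imwrite('pics/s2.png',i[:,:,::-1])
E
```

```text
t 3.2 pos [0.5653 0.0642 0.015 ] yaw -88.79 F [-6.   2.6 11.8] gap 16.8 grip 61.2 
 inc [3.6 0.2 1. ] [-0.09  0.29  0.01]
bar ('n', 331) ('mean', array([ 0.5662, -0.0393])) ('ang', np.float64(97.37)) ('rectc', array([565.8, -27.2])) ('size', array([ 42. , 138.5])) ('rang', 7.37) ('z', np.float64(0.01))
rail ('n', 354) ('mean', array([ 0.6237, -0.1068])) ('ang', np.float64(89.5)) ('rectc', array([ 628. , -137.3])) ('size', array([ 54.1, 263. ])) ('rang', 1.55) ('z', np.float64(0.01))
stop ('n', 77) ('mean', array([ 0.5854, -0.0903])) ('ang', np.float64(2.76)) ('rectc', array([592. , -92.4])) ('size', array([77.1, 13.3])) ('rang', 0.51) ('z', np.float64(0.022))
housing ('n', 692) ('mean', array([ 0.6282, -0.1685])) ('ang', np.float64(91.33)) ('rectc', array([ 628.2, -169.5])) ('size', array([ 46.3, 158.1])) ('rang', 0.76) ('z', np.float64(0.045))
bar ('n', 807) ('mean', array([0.5757, 0.0312])) ('ang', np.float64(87.72)) ('rectc', array([575.8,  36. ])) ('size', array([ 53.6, 226.1])) ('rang', 1.21) ('z', np.float64(0.01))
rail ('n', 1473) ('mean', array([ 0.6341, -0.0112])) ('ang', np.float64(93.65)) ('rectc', array([629.3, -55.7])) ('size', array([ 60.9, 426. ])) ('rang', 1.34) ('z', np.float64(0.01))
stop ('n', 40) ('mean', array([ 0.5865, -0.0889])) ('ang', np.float64(5.22)) ('rectc', array([594.9, -89.5])) ('size', array([78.4,  9. ])) ('rang', 3.06) ('z', np.float64(0.022))
housing ('n', 760) ('mean', array([ 0.6368, -0.1679])) ('ang', np.float64(92.09)) ('rectc', array([ 636.3, -168. ])) ('size', array([ 56.1, 158.2])) ('rang', 2.62) ('z', np.float64(0.045))
```

View pics/s2.png

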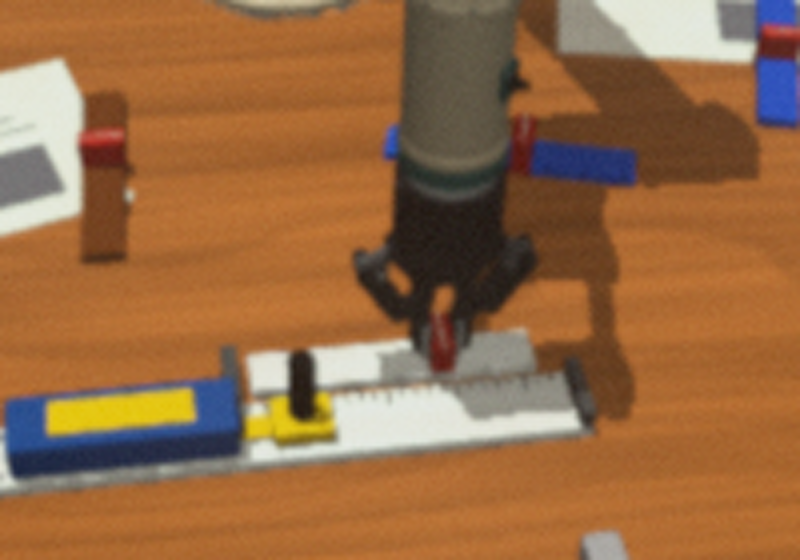

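The bar is square to the gauge. Its end is at crop x≈250, about 4 mm or more from the stop at 240, with a small gap to the rail. I'll close both gaps.

Call:
arm_command:
  increments: "2 2 0 0 0 0 5; 4 4 0 0 0 0 5; 6 5 0 0 0 0 5; 8 6 0 0 0 0 5; 9 6 0 0 0 0 5"

```text
t: 3.8
position: [0.5733, 0.059, 0.015]
orientation: [[1.0, 0.02, -0.007], [0.02, -1.0, 0.002], [-0.007, -0.002, -1.0]]
wrist_force: [-8.8, 3.2, 15.0]
finger_gap: 0.197
grasp_force: 61.5
```

```bash
python3 - <<'E'
from h import *
inc(.579,.054,.015,91.2)
E
```

```text
t 3.8 pos [0.5733 0.059  0.015 ] yaw -88.86 F [-8.8  3.2 15. ] gap 16.8 grip 61.5 
 inc [ 5.6  5.2 -0.1] [-0.13  0.4  -0.06]
```

Call:
arm_command:
  increments: "1 1 -0.3 0 0 0 5; 2 2 -0.6 0 0 0 5; 3 3 -0.8 0 0 0 5; 4 4 -0.8 0 0 0 5; 4 4 -0.8 0 0 0 5"

```text
t: 4.3
position: [0.578, 0.0558, 0.015]
orientation: [[1.0, 0.02, -0.006], [0.02, -1.0, 0.004], [-0.006, -0.004, -1.0]]
wrist_force: [-6.4, 7.1, 9.2]
finger_gap: 0.197
grasp_force: 60.7
```

```bash
python3 - <<'E'
from h import *
inc(.579,.054,.015,91.2)
E
```

```text
t 4.3 pos [0.578  0.0558 0.015 ] yaw -88.88 F [-6.4  7.1  9.2] gap 16.9 grip 60.7 
 inc [ 1.   1.8 -0. ] [-0.21  0.34 -0.08]
```

Call:
arm_command:
  increments: "1 0.5 -0.2 0 0 0 5; 2 1 -0.3 0 0 0 5; 3 1.5 -0.3 0 0 0 5; 3 2 -0.3 0 0 0 5; 3 2 -0.3 0 0 0 5"

```text
t: 4.8
position: [0.5785, 0.0558, 0.0151]
orientation: [[1.0, 0.019, -0.011], [0.019, -1.0, 0.006], [-0.011, -0.007, -1.0]]
wrist_force: [-10.2, 11.6, 10.5]
finger_gap: 0.192
grasp_force: 61.1
```

```bash
python3 - <<'E'
from h import *
inc(.579,.054,.015,91.2)
E
```

```text
t 4.8 pos [0.5785 0.0558 0.0151] yaw -88.94 F [-10.2  11.6  10.5] gap 16.4 grip 61.1 
 inc [0.5 1.8 0. ] [-0.38  0.62 -0.14]
```

Call:
arm_command:
  increments: "1 0.5 0 0 0 0 5; 2 1 0 0 0 0 5; 3 1 0 0 0 0 5; 3 1 0 0 0 0 5; 3 1 0 0 0 0 5"

```text
t: 5.3
position: [0.5785, 0.0557, 0.0151]
orientation: [[1.0, 0.018, -0.017], [0.019, -1.0, 0.008], [-0.016, -0.008, -1.0]]
wrist_force: [-15.1, 15.0, 16.7]
finger_gap: 0.198
grasp_force: 61.7
```

```bash
python3 - <<'E'
from h import *
inc(.579,.054,.015,91.2)
c=shot('scene')
i=cv2.resize(c['pixels'][200:260,230:370],None,fx=5.5,fy=5.5,interpolation=cv2.INTER_CUBIC)
cv2.imwrite('pics/s3.png',i[:,:,::-1])
E
```

```text
t 5.3 pos [0.5785 0.0557 0.0151] yaw -88.94 F [-15.1  15.   16.7] gap 16.9 grip 61.7 
 inc [0.4 1.7 0. ] [-0.46  0.94 -0.14]
```

View pics/s3.png

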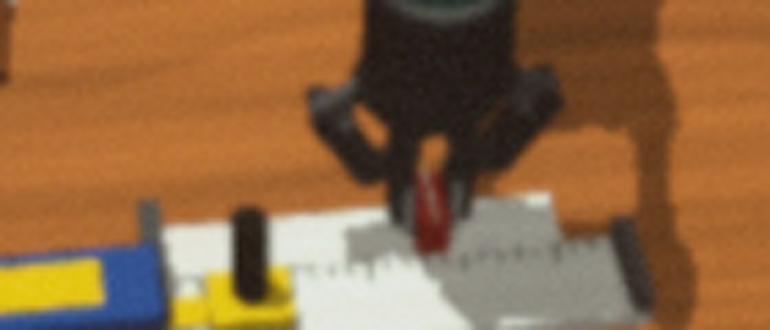

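The bar's end touches the stop and its side the rail (crop (160,230)), with no visible gap, and both contact forces are at about 15 N. I'll relax the arm and release.

Call:
arm_command:
  increments: "-2 -1 -0.3 0 0 0 5; -5 -2 -0.5 0 0 0 5; -5 -2 -0.5 0 0 0 30; -5 -2 -0.5 0 0 0 45; -5 -2 -0.5 0 0 0 45"

```text
t: 5.85
position: [0.583, 0.0523, 0.0156]
orientation: [[1.0, 0.021, 0.001], [0.021, -1.0, -0.001], [0.001, 0.001, -1.0]]
wrist_force: [0.2, -0.2, -0.0]
finger_gap: 0.53
grasp_force: 0.0
```

Call:
arm_command:
  increments: "0 0 -20 0 0 0 45; 0 0 -50 0 0 0 45; 0 0 -85 0 0 0 45; 0 0 -120 0 0 0 45; 0 0 -120 0 0 0 45"

```text
t: 6.35
position: [0.5864, 0.0522, 0.141]
orientation: [[1.0, 0.021, 0.012], [0.021, -1.0, -0.001], [0.012, 0.001, -1.0]]
wrist_force: [-0.2, 0.3, 1.1]
finger_gap: 0.525
grasp_force: 0.0
```

```bash
python3 - <<'E'
from h import *
inc(.626,-.0448,.13,91.2)
report(shot('top'),['bar','clamp'])
E
```

```text
t 6.35 pos [0.5864 0.0522 0.141 ] yaw -88.81 F [-0.2  0.3  1.1] gap 44.8 grip 0.0 
 inc [37.4 97.8 11.6] [ 0.07 -0.67 -0.01]
bar ('n', 537) ('mean', array([0.5768, 0.0108])) ('ang', np.float64(90.95)) ('rectc', array([580. ,  19.3])) ('size', array([232.4,  39.9])) ('rang', 88.92) ('z', np.float64(0.01))
clamp ('n', 24) ('mean', array([0.5665, 0.0548])) ('ang', np.float64(82.48)) ('rectc', array([566.8,  55. ])) ('size', array([13.2, 16.5])) ('rang', 0.75) ('z', np.float64(0.036))
```

Call:
arm_command:
  increments: "12 30 4 0 -0.3 0 45; 25 65 8 0 -0.6 0 45; 37 97 12 0 -0.6 0 45; 38 98 12 0 -0.6 0 45; 38 98 12 0 -0.6 0 45"

```text
t: 6.9
position: [0.6216, -0.0451, 0.1219]
orientation: [[1.0, 0.019, -0.013], [0.019, -1.0, 0.001], [-0.013, -0.001, -1.0]]
wrist_force: [0.6, 0.6, -0.3]
finger_gap: 0.526
grasp_force: 0.0
```

```bash
python3 - <<'E'
from h import *
inc(.626,-.0448,.047,91.2)
E
```

```text
t 6.9 pos [ 0.6216 -0.0451  0.1219] yaw -88.9 F [ 0.6  0.6 -0.3] gap 44.9 grip 0.0 
 inc [ 5.4 -0.2 74.8] [-0.05  0.77 -0.1 ]
```

Call:
arm_command:
  increments: "2 0 10 0 0 0 45; 3 0 20 0 0 0 45; 4 0 30 0 0 0 45; 4 0 30 0 0 0 45; 4 0 30 0 0 0 45"

```text
t: 7.4
position: [0.6255, -0.0437, 0.0931]
orientation: [[1.0, 0.022, -0.012], [0.022, -1.0, -0.0], [-0.012, -0.0, -1.0]]
wrist_force: [0.8, -0.3, 0.1]
finger_gap: 0.53
grasp_force: 0.0
```

```bash
python3 - <<'E'
from h import *
inc(.626,-.0448,.047,91.2)
E
```

```text
t 7.4 pos [ 0.6255 -0.0437  0.0931] yaw -88.75 F [ 0.8 -0.3  0.1] gap 45.3 grip 0.0 
 inc [ 1.   1.1 46.1] [-0.01  0.66  0.05]
```

Call:
arm_command:
  increments: "0.5 1 15 0 0.3 0 45; 1 1 30 0 0.7 0 45; 1 1 46 0 0.7 0 45; 1 1 46 0 0.7 0 45; 1 1 46 0 0.7 0 45"

```text
t: 7.9
position: [0.6267, -0.0452, 0.0481]
orientation: [[1.0, 0.021, 0.002], [0.021, -1.0, -0.0], [0.002, 0.0, -1.0]]
wrist_force: [-0.3, -0.2, 0.3]
finger_gap: 0.524
grasp_force: 0.0
```

Call:
arm_command:
  increments: "0 0 0 0 0 0 30; 0 0 0 0 0 0 10; 0 0 0 0 0 0 5; 0 0 0 0 0 0 5; 0 0 0 0 0 0 5"

```text
t: 8.4
position: [0.6273, -0.0435, 0.0491]
orientation: [[1.0, 0.02, 0.004], [0.02, -1.0, 0.003], [0.004, -0.003, -1.0]]
wrist_force: [0.2, 5.0, 3.7]
finger_gap: 0.217
grasp_force: 58.5
```

```bash
python3 - <<'E'
from h import *
inc(.626,-.0448,.047,91.2)
c=shot('scene'); report(shot('top'),['bar','rail','clamp'])
i=cv2.resize(c['pixels'][200:270,230:370],None,fx=5.5,fy=5.5,interpolation=cv2.INTER_CUBIC)
cv2.imwrite('pics/s4.png',i[:,:,::-1])
E
```

```text
t 8.4 pos [ 0.6273 -0.0435  0.0491] yaw -88.83 F [0.2 5.  3.7] gap 18.5 grip 58.5 
 inc [-1.3  1.3  2.1] [-0.14 -0.25 -0.03]
bar ('n', 603) ('mean', array([0.5819, 0.0227])) ('ang', np.float64(88.74)) ('rectc', array([581.7,  32.5])) ('size', array([ 37.1, 231.7])) ('rang', 0.75) ('z', np.float64(0.01))
rail ('n', 861) ('mean', array([0.6205, 0.0207])) ('ang', np.float64(88.96)) ('rectc', array([626.6, -59.8])) ('size', array([ 54.1, 417.9])) ('rang', 1.36) ('z', np.float64(0.01))
clamp ('n', 33) ('mean', array([0.5767, 0.0598])) ('ang', np.float64(3.64)) ('rectc', array([576.5,  59.9])) ('size', array([33.9,  9.5])) ('rang', 6.52) ('z', np.float64(0.036))
```

View pics/s4.png

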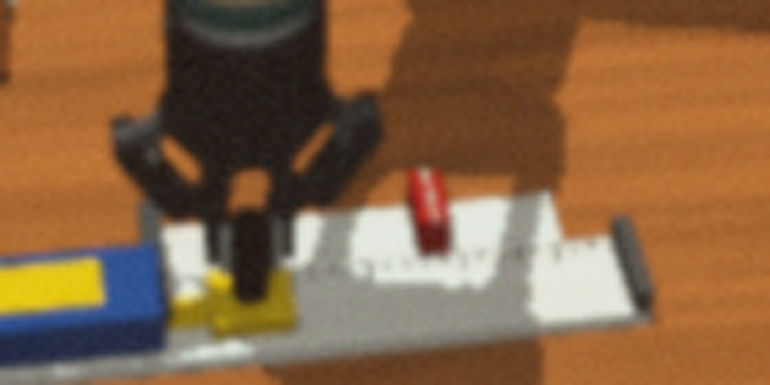

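The knob is gripped (crop (250,250)) with the slide home and the bar still seated. The clamp and knob grip readings put the required travel at about 100.3 mm, so the target TCP y is 0.0568.

Call:
arm_command:
  increments: "0 -10 0 0 0 0 5; 0 -20 0 0 0 0 5; 0 -30 0 0 0 0 5; 0 -40 0 0 0 0 5; 0 -50 0 0 0 0 5"

```text
t: 9.0
position: [0.6261, 0.0037, 0.049]
orientation: [[1.0, 0.022, 0.004], [0.022, -1.0, -0.003], [0.004, 0.004, -1.0]]
wrist_force: [-0.6, -5.2, 6.4]
finger_gap: 0.215
grasp_force: 59.0
```

Call:
arm_command:
  increments: "0 -10 0 0 0 0 5; 0 -20 0 0 0 0 5; 0 -30 0 0 0 0 5; 0 -40 0 0 0 0 5; 0 -48 0 0 0 0 5"

```text
t: 9.5
position: [0.6249, 0.0509, 0.049]
orientation: [[1.0, 0.023, 0.004], [0.023, -1.0, -0.005], [0.003, 0.005, -1.0]]
wrist_force: [-1.1, -9.0, 7.0]
finger_gap: 0.217
grasp_force: 59.1
```

```bash
python3 - <<'E'
from h import *
inc(.6252,.0568,.049,91.2)
E
```

```text
t 9.5 pos [0.6249 0.0509 0.049 ] yaw -88.7 F [-1.1 -9.   7. ] gap 18.6 grip 59.1 
 inc [ 0.4 -5.9  0. ] [ 0.28 -0.2   0.1 ]
```

Call:
arm_command:
  increments: "0 -2 0 0 0 0 5; 0 -4 0 0 0 0 5; 0 -5 0 0 0 0 5; 0 -5 0 0 0 0 5; 0 -5 0 0 0 0 5"

```text
t: 10.0
position: [0.6248, 0.0555, 0.049]
orientation: [[1.0, 0.023, 0.003], [0.023, -1.0, -0.005], [0.003, 0.005, -1.0]]
wrist_force: [-1.3, -9.6, 6.3]
finger_gap: 0.214
grasp_force: 59.1
```

```bash
python3 - <<'E'
from h import *
inc(.6252,.0568,.049,91.2)
c=shot('scene')
i=cv2.resize(c['pixels'][195:265,280:360],None,fx=8,fy=8,interpolation=cv2.INTER_CUBIC)
cv2.imwrite('pics/s5.png',i[:,:,::-1])
E
```

```text
t 10.0 pos [0.6248 0.0555 0.049 ] yaw -88.71 F [-1.3 -9.6  6.3] gap 18.2 grip 59.1 
 inc [ 0.5 -1.3  0. ] [ 0.28 -0.19  0.09]
```

View pics/s5.png

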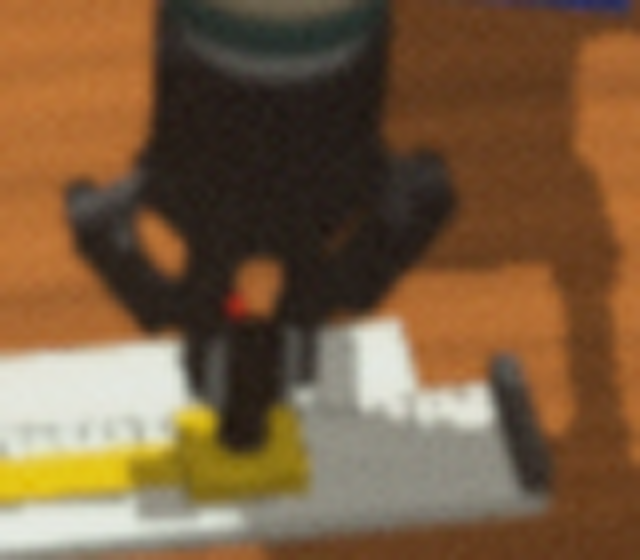

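The pointer and clamp lie behind the knob along this view line. The red clamp corner at crop (235,303) is consistent with alignment. Next is the 1.3 mm correction and the hold.

Call:
arm_command:
  increments: "0 -1.3 0 0 0 0 5; 0 -1.3 0 0 0 0 5; 0 -1.3 0 0 0 0 5; 0 -1.3 0 0 0 0 5; 0 -1.3 0 0 0 0 5"

```text
t: 10.55
position: [0.6247, 0.0567, 0.049]
orientation: [[1.0, 0.023, 0.003], [0.023, -1.0, -0.005], [0.003, 0.005, -1.0]]
wrist_force: [-1.9, -8.5, 6.3]
finger_gap: 0.215
grasp_force: 59.1
```

Call:
arm_command:
  increments: "0 0 0 0 0 0 5; 0 0 0 0 0 0 5; 0 0 0 0 0 0 5; 0 0 0 0 0 0 5; 0 0 0 0 0 0 5"

```text
t: 11.05
position: [0.6247, 0.0567, 0.049]
orientation: [[1.0, 0.022, 0.003], [0.022, -1.0, -0.005], [0.003, 0.005, -1.0]]
wrist_force: [-1.5, -7.6, 6.5]
finger_gap: 0.215
grasp_force: 59.1
```

Call:
arm_command:
  increments: "0 0 0 0 0 0 5; 0 0 0 0 0 0 5; 0 0 0 0 0 0 5; 0 0 0 0 0 0 5; 0 0 0 0 0 0 5"

```text
t: 11.55
position: [0.6247, 0.0567, 0.049]
orientation: [[1.0, 0.022, 0.003], [0.022, -1.0, -0.005], [0.003, 0.005, -1.0]]
wrist_force: [-1.9, -7.7, 7.0]
finger_gap: 0.21
grasp_force: 59.1
```

```bash
python3 - <<'E'
from h import *
inc(.6252,.0568,.049,91.2)
c=shot('top'); P,M=seg(c)
report(c,['bar','clamp','knob'])
i=cv2.resize(c['pixels'][145:215,225:335],None,fx=7,fy=7,interpolation=cv2.INTER_CUBIC)
cv2.imwrite('pics/s6.png',i[:,:,::-1])
E
```

```text
t 11.55 pos [0.6247 0.0567 0.049 ] yaw -88.71 F [-1.9 -7.7  7. ] gap 18.0 grip 59.1 
 inc [ 0.5 -0.1  0. ] [ 0.28 -0.19  0.09]
bar ('n', 663) ('mean', array([0.581 , 0.0243])) ('ang', np.float64(89.44)) ('rectc', array([581.7,  27.5])) ('size', array([ 37.1, 221.6])) ('rang', 0.75) ('z', np.float64(0.01))
clamp ('n', 55) ('mean', array([0.5767, 0.0553])) ('ang', np.float64(3.19)) ('rectc', array([576.7,  55.1])) ('size', array([33.1, 16.5])) ('rang', 0.82) ('z', np.float64(0.036))
```

View pics/s6.png

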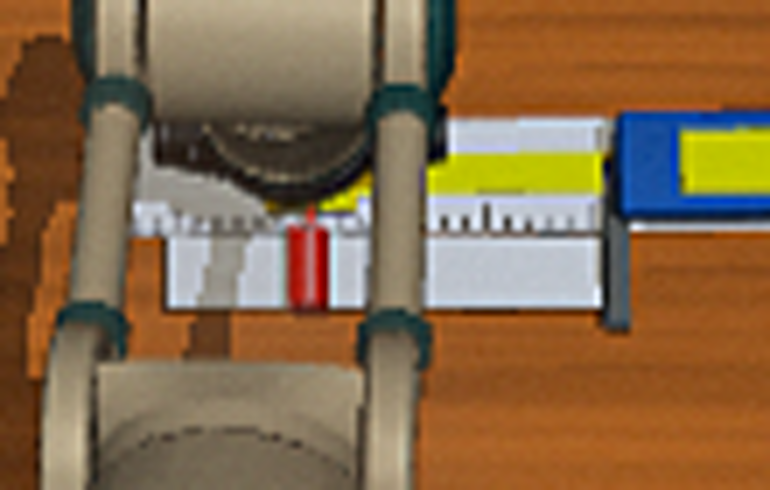

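The top view shows the pointer tip at crop (311,212) in line with the clamp's white line (x≈311), and the bar against both the stop and the rail. I'll hold a little longer, then guide the slide home.

Call:
arm_command:
  increments: "0 0 0 0 0 0 5; 0 0 0 0 0 0 5; 0 0 0 0 0 0 5; 0 0 0 0 0 0 5; 0 0 0 0 0 0 5"

```text
t: 12.1
position: [0.6247, 0.0567, 0.049]
orientation: [[1.0, 0.022, 0.003], [0.023, -1.0, -0.005], [0.003, 0.005, -1.0]]
wrist_force: [-1.6, -7.0, 6.2]
finger_gap: 0.217
grasp_force: 59.1
```

Call:
arm_command:
  increments: "0 0 0 0 0 0 5; 0 0 0 0 0 0 5; 0 0 0 0 0 0 5; 0 0 0 0 0 0 5; 0 0 0 0 0 0 5"

```text
t: 12.6
position: [0.6247, 0.0567, 0.049]
orientation: [[1.0, 0.022, 0.003], [0.023, -1.0, -0.005], [0.003, 0.005, -1.0]]
wrist_force: [-1.4, -8.2, 6.8]
finger_gap: 0.216
grasp_force: 59.1
```

Call:
arm_command:
  increments: "0 7 0 0 0 0 5; 0 16 0 0 0 0 5; 0 26 0 0 0 0 5; 0 36 0 0 0 0 5; 0 46 0 0 0 0 5"

```text
t: 13.1
position: [0.6259, 0.0113, 0.049]
orientation: [[1.0, 0.022, 0.004], [0.022, -1.0, -0.003], [0.004, 0.003, -1.0]]
wrist_force: [-1.5, -4.7, 6.9]
finger_gap: 0.216
grasp_force: 59.0
```

Call:
arm_command:
  increments: "0 10 0 0 0 0 5; 0 20 0 0 0 0 5; 0 30 0 0 0 0 5; 0 40 0 0 0 0 5; 0 47 0 0 0 0 5"

```text
t: 13.6
position: [0.6271, -0.0351, 0.0491]
orientation: [[1.0, 0.021, 0.004], [0.021, -1.0, -0.002], [0.004, 0.002, -1.0]]
wrist_force: [-0.9, -2.0, 6.0]
finger_gap: 0.211
grasp_force: 59.0
```

Call:
arm_command:
  increments: "0 3 0 0 0 0 5; 0 6 0 0 0 0 5; 0 9 0 0 0 0 5; 0 9 0 0 0 0 5; 0 9 0 0 0 0 5"

```text
t: 14.1
position: [0.6273, -0.0434, 0.0491]
orientation: [[1.0, 0.021, 0.004], [0.021, -1.0, -0.002], [0.004, 0.002, -1.0]]
wrist_force: [-1.1, -1.6, 6.5]
finger_gap: 0.218
grasp_force: 59.1
```

Home was at -0.0435, so I'll nudge a little further, open and rise.

Call:
arm_command:
  increments: "0 0.5 0 0 0 0 5; 0 0.5 0 0 0 0 5; 0 0.5 0 0 0 0 20; 0 0.5 0 0 0 0 45; 0 0.5 0 0 0 0 45"

```text
t: 14.6
position: [0.626, -0.043, 0.0472]
orientation: [[1.0, 0.021, 0.001], [0.021, -1.0, 0.0], [0.001, -0.0, -1.0]]
wrist_force: [0.2, 1.3, -1.0]
finger_gap: 0.527
grasp_force: 0.0
```

Call:
arm_command:
  increments: "0 0 -20 0 0 0 45; 0 0 -50 0 0 0 45; 0 0 -90 0 0 0 45; 0 0 -130 0 0 0 45; 0 0 -130 0 0 0 45"

```text
t: 15.1
position: [0.6297, -0.0438, 0.1837]
orientation: [[1.0, 0.021, 0.013], [0.021, -1.0, -0.002], [0.013, 0.002, -1.0]]
wrist_force: [0.1, -0.4, -0.2]
finger_gap: 0.525
grasp_force: 0.0
```

Call:
arm_command:
  increments: "-20 45 0 0 0 0 45; -40 90 0 0 0 0 45; -60 135 0 0 0 0 45; -80 180 0 0 0 0 45; -90 200 0 0 0 0 45"

```text
t: 15.6
position: [0.5383, -0.2486, 0.1765]
orientation: [[1.0, 0.018, -0.0], [0.018, -1.0, -0.001], [-0.0, 0.001, -1.0]]
wrist_force: [0.2, -0.0, -0.9]
finger_gap: 0.53
grasp_force: 0.0
```

```bash
python3 - <<'E'
from h import *
c=shot('top'); report(c,['bar','clamp','knob'])
i=cv2.resize(c['pixels'][145:215,225:335],None,fx=7,fy=7,interpolation=cv2.INTER_CUBIC)
cv2.imwrite('pics/s7.png',i[:,:,::-1])
E
```

```text
bar ('n', 701) ('mean', array([0.5807, 0.026 ])) ('ang', np.float64(88.82)) ('rectc', array([581.7,  32.5])) ('size', array([ 37.1, 231.7])) ('rang', 0.75) ('z', np.float64(0.01))
clamp ('n', 54) ('mean', array([0.5764, 0.0552])) ('ang', np.float64(2.13)) ('rectc', array([576.7,  55.1])) ('size', array([33.1, 16.5])) ('rang', 0.82) ('z', np.float64(0.036))
knob ('n', 35) ('mean', array([ 0.6247, -0.0446])) ('ang', np.float64(155.92)) ('rectc', array([624.5, -44.9])) ('size', array([19.4, 16. ])) ('rang', 0.62) ('z', np.float64(0.08))
```

View pics/s7.png

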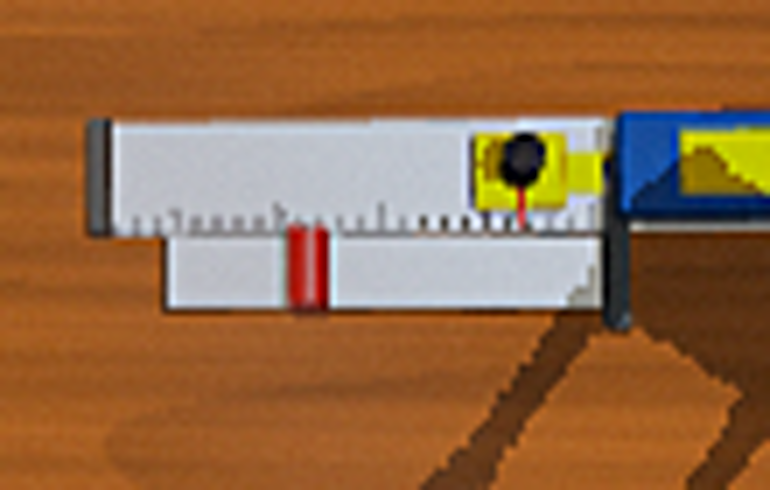

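The bar is seated against the stop (605,270) and the rail. The knob is back at its original position (523,158), measured at y -0.0446 as at the start, and the arm is clear. I'll hand in.

```bash
python3 -c "
from h import *
print(ctrl.finish_job())"
```

```text
the job is handed in; nothing more can be done
None
```

I seated the bar, held the pointer on the clamp line for over 2 s (the clamp sits about 140 mm from the bar's end), guided the slide home by hand, and handed the job in at about 16 s; no verdict came back.

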